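Stack the disc, string pulley and keyed cap on a rotary-inertia spindle

ROBOT

A 6-joint arm with a two-finger parallel gripper is mounted at the origin on the work surface. World frame = base frame: x ahead of the robot, y to its left, z up, the work surface at z = 0. Lengths are in m, angles in degrees, forces in N, time in s.
With the tool pointing down it reaches from about 0.225 to 0.725 m from the base axis. Payload 3.1 kg.
Tool frame: the origin (TCP) lies on the centre line of the jaws, within the pads' length; the fingertips stand arm.tcp_to_tips ahead of it and the grasp point (between the pads) is the TCP (arm.tcp_to_tips is the distance from the TCP to the fingertips, in m); z points along the fingers, y is the line along which they close (so a half turn about z gives the same grasp; the last joint's range is limited). The gripper opens to 85 mm and grips with 20 to 120 N. Pads are 22 mm wide; open, the fingers measure 114 mm over their backs; the gripper's body (76 mm by 85 mm) begins 54 mm behind the grasp point. The pads swing forward as they close: fully open they stand 13 mm farther back than shut.
Start: joints at [-80.776, 2.75, 5.684, 92.934, 0, 82.678], TCP at [0.15, -0.503, 0.226] pointing down, gripper open.
Joint ranges: [-166.93, 166.93], [-56.73, 111.36], [-69.38, 81.34], [-121.58, 131.49], [-85.45, 84.26], [-180, 180]. Speed limits (degrees/s): [159.86, 159.86, 180, 180, 180, 180].

INTERFACE

Orientations are given as a 3x3 rotation matrix whose columns are the frame's x, y, z axes.
In Python, from bench import status, snapshot, workorder, arm gives the robot as it stands.
- The arm moves only by the shell command python3 -m creep 'ROWS'. ROWS is JSON, a list of rows, each a list of 7 numbers: the turn, a rotation vector about the tool's x, y, z in rad, then the shift along the tool's x, y, z in cm, then the finger opening in cm, from 0 to 8.54. A call has 1 to 20 rows; each row shifts and turns the commanded pose from where the row before left it, along the tool's axes as they then stand; what a row does not reach is not made up. A row lasts 1/10 s, in which the tool goes at most 50 mm and 8.59 degrees, less where a joint would pass 70% of its speed; a pose out of reach is approached as far as the arm can. A call with a gripper value outside its range is refused whole. The fingers move at their own pace and stop on an object; the grip force is fixed at half the most. Time passes only in rows, so rows that do not move let the fingers close. It gives the time, the measured TCP pose, the force, the opening and the grip force at its end, in the units of the state.
- status.get_state(): the state, without advancing time (a new reading comes with each control period).
- snapshot(name): name is "side" or "top" or "wrist"; returns a dict with "pixels" (384x512x3 uint8, red, green, blue), "camera_matrix" (3x3 intrinsics, pixels), "extrinsics" (4x4, takes a point from world to camera coordinates). Camera axes: x right, y down, z forward; pixel columns grow to the right and rows downward; lengths in m; the calibration is good to about 2 mm. A picture is of the moment at which its call begins. There is no depth.
- workorder.hand_in(): hands the job in; it is judged then, once.
The state is a dict: "clock": time; "joint_positions": joint angles; "qvel": joint speeds; "joint_efforts": joint torques, N m; "tcp_pos": TCP position; "ee_rot": TCP orientation; "ft_force": force on the tool from outside, world axes, zero at the start; "ft_torque": the same for the moment, N m; "gripper_width": finger opening in m; "gripper_force": force on a finger pad.
Only numpy, scipy, OpenCV 4.12 (cv2) and the standard library are available. Lean on these libraries where they do the work, as an engineer would, in place of code of your own. Each camera call takes 0.05 s, during which the arm holds its last target. There are 200 camera calls.

TASK

Set up the rotary-inertia apparatus: slide the flanged disc onto the upright shaft, boss up, then the string pulley on top of it, then the black cap, each fully down on the one below. The cap only goes home when its square socket finds the shaft's square end, so feel for it by turning the cap under light pressure; be gentle and never force anything against the stand (40 N would spoil its bearing). Leave everything released and at rest, and do not shift the other equipment on the bench.

Things in the scene. Friction and masses are not known exactly. Their poses are not given: they have to be found in the camera images.
- stand: Fixed stand: dark cast foot 160 x 110 x 12 mm carrying in its middle a grey bearing housing (radius 22 mm), a seat flange and an upright steel shaft, 127.5 mm tall in all. Origin: centre of the foot's underside, on the shaft axis; z up, x along the foot's long side. Shaft and flange turn stiffly together in the bearing (0.1 N m of friction, no spring).
- shaft_seat (a point): Centre of the top face of the round seat flange (48 mm diameter), 50 mm above the bench, on the shaft axis. From here the shaft rises round, 16 mm in diameter, for 67.5 mm (1.5 mm lead-in chamfer at its top).
- shaft_top (a point): Top of the shaft's square end, on its axis, 127.5 mm above the bench. The square is 11 x 11 mm and 10 mm long above the round part (edges of its end broken 0.5 mm). Which way the square faces differs every time and is not given: this frame has the stand's axes and does not turn with the shaft.
- disc_mid (a point): Centre of the flanged aluminium disc: on its bore's axis, 15 mm above its underside; z up, the boss being on top. Plate 90 mm in diameter, 10 mm thick, with a round boss 36 mm in diameter and 20 mm tall on it (30 mm in all); through bore 18.4 mm in diameter; about 0.25 kg. Goes on first, underside on the seat flange (this point then 65 mm above the bench). Grip it by the boss.
- pulley_mid (a point): Centre of the aluminium string pulley: on its bore's axis, half-way up its 18 mm height; z up. 44 mm in diameter over two flanges, each 5 mm thick, with a groove 34 mm in diameter between them; through bore 18.4 mm in diameter; about 0.06 kg. Goes on second, resting on the disc's boss (this point then 89 mm above the bench).
- cap_mid (a point): Centre of the black ribbed cap, 36 mm in diameter, 38 mm tall, z up, closed on top; 0.06 kg. Below: round bore 17.6 mm in diameter, 20 mm deep, then a square socket 12.4 mm wide, 12 mm deep, sides along x and y. Goes on last, its underside on the pulley (this point then 117 mm up). More than 7 degrees off the shaft's square it stops about 9 mm too high; it drops home once turned to line up.
- wash_bottle: Bystander, leave it where it is: wash bottle; a white plastic bottle 60 mm across, 150 mm tall. Origin: centre of its underside.
- boss_head: Bystander, leave it where it is: boss-head clamp; a steel block 45 x 28 x 26 mm with a black screw knob sticking out along +x, to 62 mm from the block's centre. Origin: centre of its underside.
- slotted_mass: Bystander, leave it where it is: slotted mass; a steel cylinder 44 mm across, 26 mm tall, with a 12 mm stub on top to 34 mm. Origin: centre of its underside.
- carton: Bystander, leave it where it is: carton; a white box 70 x 60 x 50 mm. Origin: centre of its underside.
Not all that is in view belongs to the job. Leave any red or yellow look-alike of the part that bears pulley_mid alone.

How it is judged:
By the outcome, as a careful person would: the job done as asked, in the order asked, and still so for the second after the job is handed in, with the robot touching nothing.
It also fails if it takes over 72 s, if anything falls off the work surface, if the arm or the gripper's body presses on something with over 40 N, if the wrist force passes 120 N, or if a joint passes its speed limit or range.

## Working session

There is one attempt and no reset: what is moved stays moved. The work goes in short steps, Python scripts to look and compute and a shell command to move; the robot and the scene stay as the last step left them, time stands still between calls to the robot, and variables do not carry over. Pictures are saved under pics/ and viewed, at most 10 in all, crops included, and the job is handed in when it is done.

```bash
ls; mkdir -p pics; cat > h.py <<'E'
import numpy as np, cv2
from bench import status, snapshot, workorder, arm
def take(n,f):
    s=snapshot(n); cv2.imwrite('pics/'+f+'.png',cv2.cvtColor(s['pixels'],cv2.COLOR_RGB2BGR))
    np.savez('pics/'+f+'.npz',K=s['camera_matrix'],E=s['extrinsics'],im=s['pixels']); return load(f)
def load(f):
    d=np.load('pics/'+f+'.npz'); return d['K'],d['E'],d['im']
def ray(K,E,u,v):
    R,t=E[:3,:3],E[:3,3]; d=R.T@np.linalg.inv(K)@np.array([u,v,1.]); return -R.T@t,d/np.linalg.norm(d)
def plane(K,E,u,v,z):
    o,d=ray(K,E,u,v); return o+d*(z-o[2])/d[2]
def cross(rays):
    A=np.zeros((3,3));b=np.zeros(3)
    for o,d in rays:
        P=np.eye(3)-np.outer(d,d);A+=P;b+=P@o
    p=np.linalg.solve(A,b)
    return p,[np.linalg.norm((np.eye(3)-np.outer(d,d))@(p-o)) for o,d in rays]
def proj(K,E,p):
    q=K@(E[:3,:3]@np.array(p)+E[:3,3]); return q[:2]/q[2]
E
python3 - <<'E'
from h import *
np.set_printoptions(precision=4,suppress=True)
a=take('top','top0');b=take('side','side0')
for K,E,im in(a,b): print(K.tolist(),E.tolist(),ray(K,E,256,192))
print(status.get_state(),arm.tcp_to_tips)
t=np.hstack([a[2],b[2]])
E
```

```text
pics
[[352.95822637539857, 0.0, 258.10096910425324], [0.0, 352.95822637539857, 198.06073402068992], [0.0, 0.0, 1.0]] [[0.006562465333806214, -0.999633838171515, -0.026251164378529004, 0.04516544789332425], [-0.9961582184661781, -0.004242647511039578, -0.08746887288851772, 0.5897842522776882], [0.08732547068887284, 0.02672432458609622, -0.9958213055786588, 0.8533310252143941], [0.0, 0.0, 0.0, 1.0]] (array([0.5127, 0.0248, 0.9025]), array([ 0.1044,  0.0327, -0.994 ]))
[[434.64767958693017, 0.0, 256.4255229868435], [0.0, 434.64767958693017, 191.3580290253205], [0.0, 0.0, 1.0]] [[-0.9338821721213993, -0.3575786006874101, -0.0012778592451713018, 0.5449662793844945], [-0.19582690517191284, 0.5144214799561725, -0.8348786523624208, 0.19553758327347798], [0.2991920984996219, -0.7794280501047772, -0.5504325598156941, 0.9735000710978394], [0.0, 0.0, 0.0, 1.0]] (array([0.256 , 0.8531, 0.6998]), array([ 0.2998, -0.7783, -0.5517]))
{'clock': 0.1, 'joint_positions': array([-80.7763,   2.7891,   5.6003,  92.9345,  -0.0029,  82.6787]), 'qvel': array([ 0.0365, -0.0591,  0.2139,  0.0163, -0.0965,  0.1165]), 'joint_efforts': array([  0.0021, -33.9851,  32.0936,   0.0157,  -0.0002,  -0.    ]), 'tcp_pos': array([ 0.1494, -0.5027,  0.2244]), 'ee_rot': array([[ 0.9586,  0.2848, -0.0004],
       [ 0.2848, -0.9586,  0.0021],
       [ 0.0002, -0.0021, -1.    ]]), 'ft_force': array([ 0.0894, -0.7704, -0.0865]), 'ft_torque': array([-0.0044, -0.0157,  0.0294]), 'gripper_force': 0.0, 'gripper_width': 0.0852210126608162} 0.019
```

View pics/top0.png

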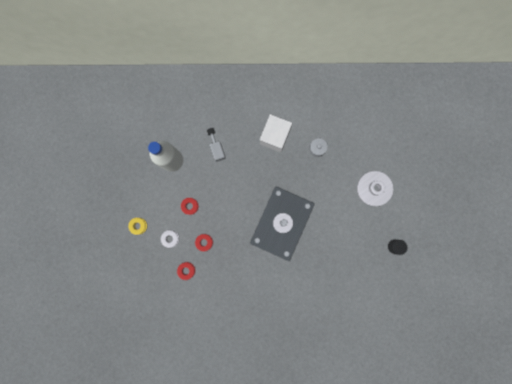

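View pics/side0.png

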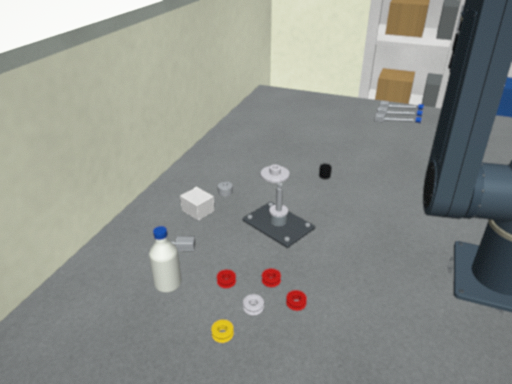

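Top view: the stand is at (283,223), the disc at (376,188) and the black cap at (398,247). Candidates for the pulley are silver (169,239), red (189,206), (204,243) and (187,271), and yellow (137,226). The silver one fits the description. The slotted mass (318,147) is another grey round thing, but it has a stub and isn't the pulley. Side view: disc (275,172), cap (325,171), pulley (253,304).

```bash
python3 - <<'E'
from h import *
np.set_printoptions(precision=4,suppress=True)
a=load('top0');b=load('side0')
def blob(d,c,r,f):
    im=d[2].astype(int);m=f(im).astype(np.uint8);k=np.zeros_like(m);cv2.circle(k,c,r,1,-1);m&=k
    n,l,s,ce=cv2.connectedComponentsWithStats(m);i=1+np.argmax(s[1:,4]);return ce[i],s[i]
br=lambda im:im.min(2)>135
dk=lambda im:im.max(2)<35
for n,ca,cb,ra,rb,f in(('disc',(376,188),(275,173),25,20,br),('pulley',(169,239),(253,304),14,16,br),('cap',(398,247),(325,171),16,14,dk)):
    p,s=blob(a,ca,ra,f);q,t=blob(b,cb,rb,f);print(n,p,s,q,t,cross([ray(*a[:2],*p),ray(*a[:2],*p)] if 0 else [ray(*a[:2],*p),ray(*b[:2],*q)]))
# stand: hole/corner pixels -> plane z=.012 ; shaft top crossing
c=[(278,193),(307,206),(287,254),(257,240)]
P=np.array([plane(*a[:2],*x,.012) for x in c]);print(P,P.mean(0))
for z in(.0,.05,.1275):print(proj(*a[:2],[*P.mean(0)[:2],z]),proj(*b[:2],[*P.mean(0)[:2],z]))
A=[cv2.resize(a[2][y-38:y+38,x-50:x+50],(400,300),interpolation=2) for x,y in((283,223),(169,239),(385,215))]
B=[cv2.resize(b[2][y-38:y+38,x-50:x+50],(400,300),interpolation=2) for x,y in((280,200),(253,304),(300,175))]
im=np.vstack([np.hstack([A[0],A[2]]),np.hstack([B[0],B[1]])])
cv2.imwrite('pics/crop1.png',im[:,:,::-1])
E
```

```text
disc [374.7707 188.1137] [ 356  170   38   37 1073] [275.1495 174.2039] [260 163  31  30 515] (array([ 0.6176, -0.2489, -0.    ]), [np.float64(0.0010493742517747495), np.float64(0.001049374251775029)])
pulley [169.0112 238.5019] [160 228  19  21 269] [252.6378 304.1533] [238 293  27  23 450] (array([0.4871, 0.274 , 0.0087]), [np.float64(9.976539357772512e-05), np.float64(9.976539357773951e-05)])Traceback (most recent call last):
  File "<stdin>", line 10, in <module>
  File "<stdin>", line 6, in blob
    return _wrapfunc(a, 'argmax', axis=axis, out=out, **kwds)
    return bound(*args, **kwds)
ValueError: attempt to get argmax of an empty sequence
```

```bash
python3 - <<'E'
from h import *
np.set_printoptions(precision=4,suppress=True)
a=load('top0');b=load('side0')
def blob(d,c,r,f):
    im=d[2].astype(int);m=f(im).astype(np.uint8);k=np.zeros_like(m);cv2.circle(k,c,r,1,-1);m&=k
    n,l,s,ce=cv2.connectedComponentsWithStats(m);i=1+np.argmax(s[1:,4]);return ce[i],s[i]
print(a[2][247,398],b[2][171,325],a[2][260,330])
dk=lambda im:im.max(2)<42
for n,ca,cb,ra,rb,f in(('cap',(398,247),(325,171),16,14,dk),):
    p,s=blob(a,ca,ra,f);q,t=blob(b,cb,rb,f);print(n,p,s,q,t,cross([ray(*a[:2],*p),ray(*b[:2],*q)]))
c=[(278,193),(307,206),(287,254),(257,240)]
P=np.array([plane(*a[:2],*x,.012) for x in c]);print(P,P.mean(0))
for z in(.0,.05,.1275):print(proj(*a[:2],[*P.mean(0)[:2],z]),proj(*b[:2],[*P.mean(0)[:2],z]))
A=[cv2.resize(a[2][y-38:y+38,x-50:x+50],(400,300),interpolation=2) for x,y in((283,223),(169,239),(385,215))]
B=[cv2.resize(b[2][y-38:y+38,x-50:x+50],(400,300),interpolation=2) for x,y in((280,200),(253,304),(300,175))]
im=np.vstack([np.hstack([A[0],A[2]]),np.hstack([B[0],B[1]])])
cv2.imwrite('pics/crop1.png',im[:,:,::-1])
E
```

```text
[48 50 51] [26 25 28] [129 134 136]Traceback (most recent call last):
  File "<stdin>", line 10, in <module>
  File "<stdin>", line 6, in blob
    return _wrapfunc(a, 'argmax', axis=axis, out=out, **kwds)
    return bound(*args, **kwds)
ValueError: attempt to get argmax of an empty sequence
```

```bash
python3 - <<'E'
from h import *
np.set_printoptions(precision=4,suppress=True)
a=load('top0');b=load('side0')
def blob(d,c,r,t):
    im=d[2].astype(int);m=(im.max(2)<t).astype(np.uint8);k=np.zeros_like(m);cv2.circle(k,c,r,1,-1);m&=k
    n,l,s,ce=cv2.connectedComponentsWithStats(m);i=1+np.argmax(s[1:,4]);return ce[i],s[i]
p,s=blob(a,(398,247),16,65);q,t=blob(b,(325,171),14,45);print('cap',p,s,q,t,cross([ray(*a[:2],*p),ray(*b[:2],*q)]))
c=[(278,193),(307,206),(287,254),(257,240)]
P=np.array([plane(*a[:2],*x,.012) for x in c]);print(P,P.mean(0))
for z in(.0,.05,.1275):print(proj(*a[:2],[*P.mean(0)[:2],z]),proj(*b[:2],[*P.mean(0)[:2],z]))
A=[cv2.resize(a[2][y-38:y+38,x-50:x+50],(400,300),interpolation=2) for x,y in((283,223),(169,239),(385,215))]
B=[cv2.resize(b[2][y-38:y+38,x-50:x+50],(400,300),interpolation=2) for x,y in((280,200),(253,304),(300,175))]
im=np.vstack([np.hstack([A[0],A[2]]),np.hstack([B[0],B[1]])])
cv2.imwrite('pics/crop1.png',im[:,:,::-1])
E
```

```text
cap [397.1754 246.5355] [388 240  19  14 211] [324.76  171.024] [320 165  11  13 125] (array([ 0.4718, -0.2952,  0.0165]), [np.float64(9.407045325109478e-05), np.float64(9.407045325121351e-05)])
[[ 0.6039 -0.0016  0.012 ]
 [ 0.5712 -0.0746  0.012 ]
 [ 0.4511 -0.0243  0.012 ]
 [ 0.4852  0.0508  0.012 ]] [ 0.5279 -0.0124  0.012 ]
[282.0642 223.1893] [277.9282 224.0324]
[282.9235 222.8449] [278.4347 208.5467]
[284.4746 222.2234] [279.2712 182.9709]
```

View pics/crop1.png

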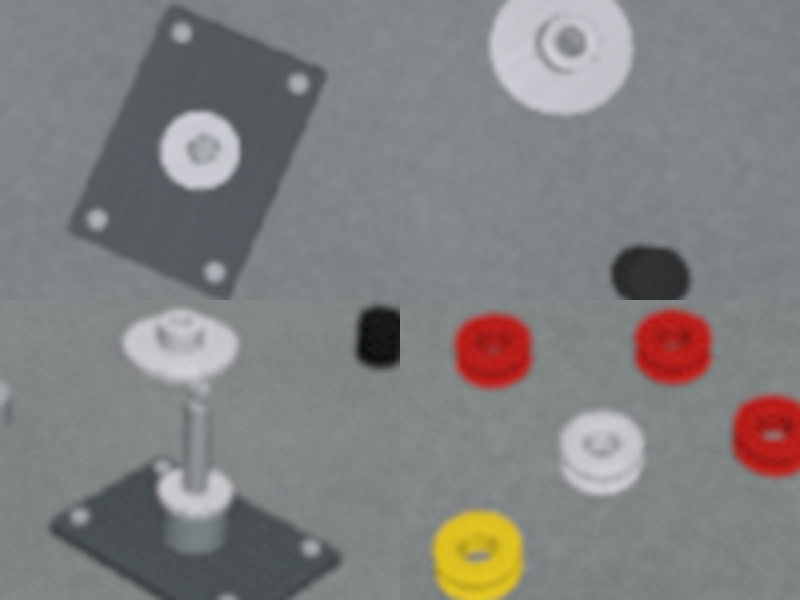

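Crop: the boss is up on the disc, the cap stands upright (closed top), and the pulley is the silver ring among the red and yellow look-alikes. The shaft top at side (280,183) and top (283.8,222.3) matches the projected stand axis. I'll turn the tool to the world axes and go above the disc.

```bash
python3 -m creep '[[0,0,-0.1424,0,0,0,8.5],[0,0,-0.1424,0,0,0,8.5],[0,0,-0.1424,0,0,0,8.5],[0,0,-0.1424,0,0,0,8.5],[0,0,-0.1424,0,0,0,8.5],[0,0,-0.1424,0,0,0,8.5],[0,0,-0.1424,0,0,0,8.5],[0,0,-0.1424,0,0,0,8.5],[0,0,-0.1424,0,0,0,8.5],[0,0,0,2.3,4.25,0,8.5],[0,0,0,2.3,4.25,0,8.5],[0,0,0,2.3,4.25,0,8.5],[0,0,0,2.3,4.25,0,8.5],[0,0,0,2.3,4.25,0,8.5],[0,0,0,2.3,4.25,0,8.5],[0,0,0,2.3,4.25,0,8.5],[0,0,0,2.3,4.25,0,8.5],[0,0,0,2.3,4.25,0,8.5],[0,0,0,2.3,4.25,0,8.5],[0,0,0,2.3,4.25,0,8.5]]'
python3 - <<'E'
from h import *
np.set_printoptions(precision=4,suppress=True)
a=load('top0');b=load('side0')
print(cross([ray(*a[:2],377.5,187.5),ray(*b[:2],275,166.5)]),plane(*a[:2],377.5,187.5,.03))
w=take('wrist','w1');print(w[0],w[1],ray(*w[:2],256,192))
s=status.get_state();print(s['clock'],s['tcp_pos'],s['ee_rot'],s['joint_positions'],s['ft_force'])
print(proj(*w[:2],[.617,-.249,.03]))
E
```

```text
clock: 2.1
tcp_pos: [0.6184, -0.2491, 0.2248]
ee_rot: [[0.0, 1.0, -0.001], [1.0, -0.0, 0.0], [0.0, -0.001, -1.0]]
ft_force: [0.4, -0.8, 0.8]
gripper_width: 0.0848
gripper_force: 0.0
(array([ 0.6168, -0.2465,  0.029 ]), [np.float64(4.9302061774734786e-05), np.float64(4.9302061774778974e-05)]) [ 0.6166 -0.2462  0.03  ]
[[336.0057   0.     257.2663]
 [  0.     336.0057 193.2382]
 [  0.       0.       1.    ]] [[ 1.      0.0002 -0.0015 -0.6185]
 [ 0.0006 -0.9574  0.2889 -0.2759]
 [-0.0014 -0.2889 -0.9574  0.308 ]
 [ 0.      0.      0.      1.    ]] (array([ 0.6191, -0.1751,  0.3736]), array([-0.0051, -0.2853, -0.9584]))
2.15 [ 0.6247 -0.2439  0.221 ] [[-0.0061  1.      0.0018]
 [ 1.      0.0061  0.0061]
 [ 0.0061  0.0018 -1.    ]] [-27.2291  25.961   32.8172  96.9251   0.3564  62.4217] [ 4.0207  0.9116 -2.0937]
[255.6976 165.932 ]
```

View pics/w1.png

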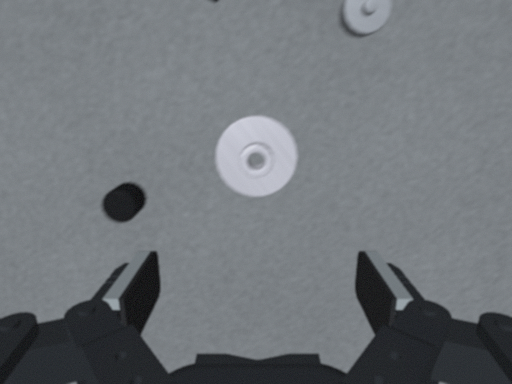

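Wrist: disc boss at (257,158), cap top at (125,203), fingers clear of both.

```bash
python3 -m creep '[[0,0,0,0,0,0,6],[0,0,0,0,0,0,6]]'; python3 - <<'E'
from h import *
np.set_printoptions(precision=4,suppress=True)
w=take('wrist','w2');a=load('top0')
g=cv2.cvtColor(w[2],cv2.COLOR_RGB2GRAY)
m=(w[2].min(2)>165).astype(np.uint8);m[235:]=0;m[:100]=0
n,l,s,ce=cv2.connectedComponentsWithStats(m);i=1+np.argmax(s[1:,4]);print(ce[i],s[i])
c=max(cv2.findContours(m,0,1)[0],key=cv2.contourArea);e=cv2.fitEllipse(c);print('plate',e,plane(*w[:2],*e[0],.01))
r=g[130:190,225:290];h=(cv2.GaussianBlur(r,(3,3),0)<140).astype(np.uint8)
n,l,s,ce=cv2.connectedComponentsWithStats(h)
for k in range(1,n):
  if s[k,4]>20:
    q=ce[k]+[225,130];print('bore',q,s[k],plane(*w[:2],*q,.03),cross([ray(*w[:2],*q),ray(*a[:2],377.5,187.5)]))
m=(w[2].max(2)<50).astype(np.uint8);m[235:]=0;m[:,200:]=0
n,l,s,ce=cv2.connectedComponentsWithStats(m);i=1+np.argmax(s[1:,4]);print('cap',ce[i],s[i],plane(*w[:2],*ce[i],.019))
s=status.get_state();print(s['clock'],s['tcp_pos'],s['ee_rot'],s['gripper_width'])
cv2.imwrite('pics/w2c.png',cv2.resize(w[2][110:210,200:320],(720,600),interpolation=2)[:,:,::-1])
E
```

```text
clock: 2.35
tcp_pos: [0.6167, -0.2502, 0.2244]
ee_rot: [[-0.0, 1.0, -0.002], [1.0, 0.0, 0.001], [0.001, -0.002, -1.0]]
ft_force: [-0.5, 0.9, 0.3]
gripper_width: 0.0601
gripper_force: 0.0
[255.9368 155.5475] [ 216  116   81   80 4782]
plate ((256.00115966796875, 155.69122314453125), (79.34073638916016, 80.02330780029297), 113.16341400146484) [ 0.6152 -0.2429  0.01  ]
bore [254.9568 159.6481] [ 23  23  16  15 162] [ 0.6143 -0.2434  0.03  ] (array([ 0.6143, -0.2395,  0.0509]), [np.float64(0.0002540114776812196), np.float64(0.00025401147768115413)])
bore [286.6667 186.6667] [57 52  8  8 36] [ 0.6479 -0.2724  0.03  ] (array([ 0.7296, -0.5367, -0.909 ]), [np.float64(0.0016434119526252814), np.float64(0.0016434119526252784)])
cap [123.7406 201.8142] [ 103  183   42   38 1168] [ 0.4683 -0.2932  0.019 ]
2.4 [ 0.6163 -0.2509  0.2253] [[ 0.001   1.     -0.0011]
 [ 1.     -0.001  -0.    ]
 [-0.     -0.0011 -1.    ]] 0.05976903340462943
```

```bash
python3 -m creep '[[0,0,0,0.35,-0.05,2,6],[0,0,0,0.35,-0.05,3,6],[0,0,0,0,0,3,6],[0,0,0,0,0,3,6],[0,0,0,0,0,3,6],[0,0,0,0,0,2.5,6],[0,0,0,0,0,1.5,6],[0,0,0,0,0,0.8,6],[0,0,0,0,0,0.2,6],[0,0,0,0,0,0,6],[0,0,0,0,0,0,6]]'; python3 - <<'E'
from h import *
w=take('wrist','w3')
E
```

```text
clock: 3.5
tcp_pos: [0.6173, -0.2441, 0.0375]
ee_rot: [[0.001, 1.0, 0.003], [1.0, -0.001, -0.002], [-0.002, 0.003, -1.0]]
ft_force: [-0.6, -0.8, 0.7]
gripper_width: 0.0602
gripper_force: 0.0
```

View pics/w3.png

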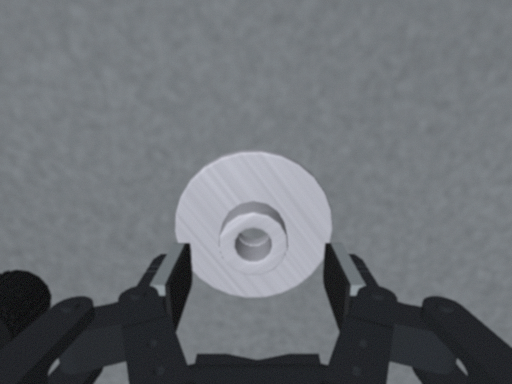

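Boss top at (253,243), radius about 33 px, between the fingers and about 2 mm left of centre.

```bash
python3 - <<'E'
from h import *
w=load('w3');print(plane(*w[:2],253,243,.03),plane(*w[:2],253.5,224,.01),proj(*w[:2],[.6173,-.2441,.03]),status.get_state()['tcp_pos'])
E
```

```text
[ 0.61558296 -0.24376735  0.03      ] [ 0.6156772 -0.2415057  0.01     ] [256.37519697 243.59349861] [ 0.61727448 -0.24403476  0.03743013]
```

```bash
python3 -m creep '[[0,0,0,0.03,-0.15,0.3,6],[0,0,0,0,0,0,5],[0,0,0,0,0,0,4],[0,0,0,0,0,0,3.2],[0,0,0,0,0,0,3],[0,0,0,0,0,0,3],[0,0,0,0,0,0,3]]'
```

```text
clock: 4.25
tcp_pos: [0.6147, -0.2432, 0.0325]
ee_rot: [[0.0, 1.0, 0.0], [1.0, -0.0, -0.0], [-0.0, 0.0, -1.0]]
ft_force: [-0.2, -0.2, 0.0]
gripper_width: 0.03
gripper_force: 0.0
```

```bash
python3 - <<'E'
from h import *
w=take('wrist','w4');print(status.get_state()['gripper_width'])
E
```

```text
0.030332454181979142
```

View pics/w4.png

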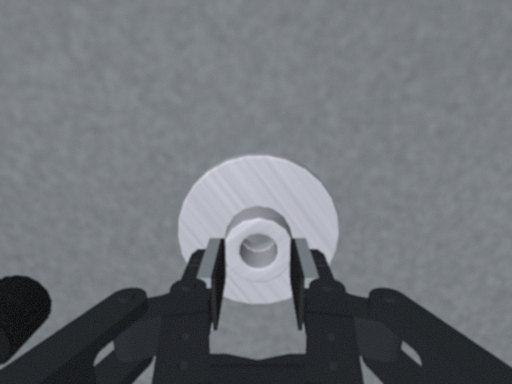

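```bash
python3 -m creep '[[0,0,0,0,0,0,2.4],[0,0,0,0,0,0,2.4]]'; python3 - <<'E'
from h import *
w=take('wrist','w5')
cv2.imwrite('pics/w5c.png',cv2.resize(w[2][200:350,150:350],(800,600),interpolation=2)[:,:,::-1])
E
```

```text
clock: 4.5
tcp_pos: [0.6146, -0.2431, 0.0325]
ee_rot: [[0.0, 1.0, 0.0], [1.0, -0.0, 0.0], [0.0, 0.0, -1.0]]
ft_force: [-0.0, 0.4, 0.1]
gripper_width: 0.0241
gripper_force: 0.0
```

View pics/w5c.png

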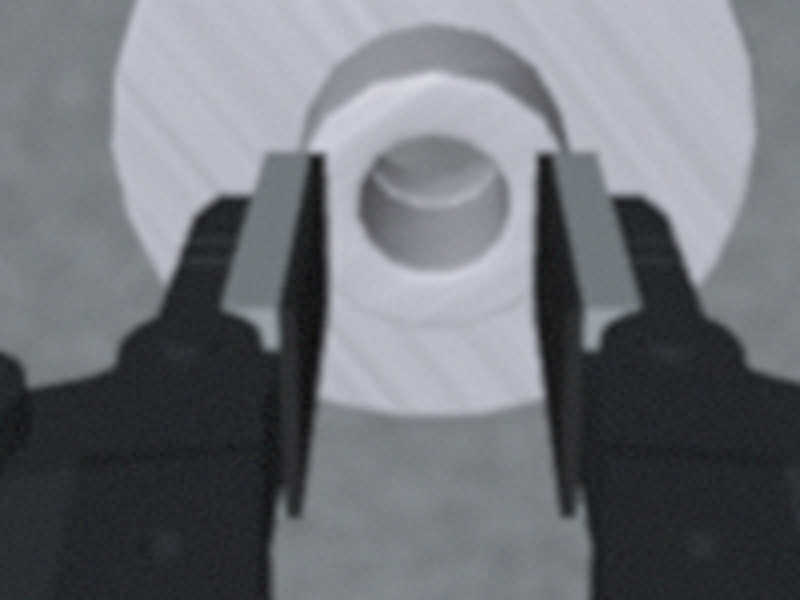

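The crop shows the pads overlapping the boss rim, and the tip gap of 53 px for 24.1 mm gives a depth of about 0.153, against 0.165 for the boss top. So the tips are about 12 mm above the boss and it isn't gripped. I'll open, go lower carefully and watch the force.

```bash
python3 -m creep '[[0,0,0,0,0,0,4],[0,0,0,0,0,0,5],[0,0,0,0,0,0,5.2],[0,0,0,0,0,0.5,5.2],[0,0,0,0,0,0.5,5.2],[0,0,0,0,0,0.3,5.2],[0,0,0,0,0,0,5.2]]';python3 -m creep '[[0,0,0,0,0,0.3,5.2],[0,0,0,0,0,0.3,5.2],[0,0,0,0,0,0,5.2]]'; python3 - <<'E'
from h import *
w=take('wrist','w6')
cv2.imwrite('pics/w6c.png',cv2.resize(w[2][180:330,150:350],(800,600),interpolation=2)[:,:,::-1])
s=status.get_state();print(s['ft_force'],s['tcp_pos'],w[1][:3,:3].T@-w[1][:3,3],s['joint_positions'])
E
```

```text
clock: 5.25
tcp_pos: [0.6138, -0.2427, 0.0182]
ee_rot: [[0.0, 1.0, -0.002], [1.0, -0.0, 0.001], [0.001, -0.002, -1.0]]
ft_force: [-0.8, -0.2, -0.2]
gripper_width: 0.0519
gripper_force: 0.0
clock: 5.55
tcp_pos: [0.6143, -0.2429, 0.0129]
ee_rot: [[0.0, 1.0, -0.001], [1.0, -0.0, 0.0], [0.0, -0.001, -1.0]]
ft_force: [0.2, -0.8, 0.2]
gripper_width: 0.0518
gripper_force: 0.0
[ 0.6547159  -0.17819782 -0.25072345] [ 0.61436671 -0.24302526  0.01313998] [ 0.61494146 -0.16897686  0.16176364] [-2.73944124e+01  2.58141648e+01  8.81434231e+00  7.30377732e+01
  1.02789014e-03  6.26315277e+01]
```

View pics/w6c.png

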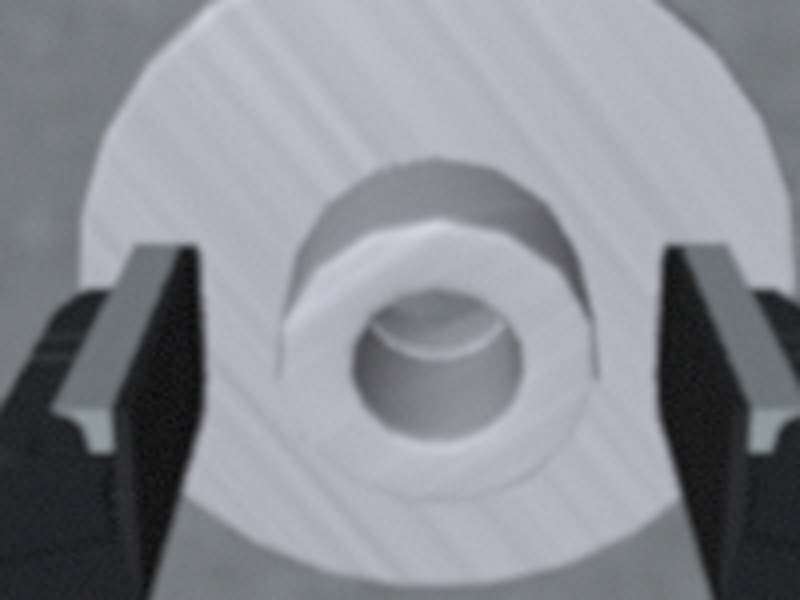

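Pads now reach just below the boss top: tips at z≈0.024 against the bore rim at 0.030. The real tips therefore stand about 11 mm behind the reported TCP at this opening, and I'll use that measured offset. Down 6 mm more and close.

```bash
python3 -m creep '[[0,0,0,-0.05,0.1,0.3,5.2],[0,0,0,0,0,0.3,5.2],[0,0,0,0,0,0,4.4],[0,0,0,0,0,0,3.8],[0,0,0,0,0,0,3.2],[0,0,0,0,0,0,2.8],[0,0,0,0,0,0,2.8],[0,0,0,0,0,0,2.8]]'; python3 - <<'E'
from h import *
w=take('wrist','w7')
s=status.get_state();print(s['ft_force'],s['tcp_pos'],s['gripper_force'])
E
```

```text
clock: 6.4
tcp_pos: [0.6157, -0.2437, 0.0078]
ee_rot: [[0.0, 1.0, 0.0], [1.0, -0.0, -0.0], [-0.0, 0.0, -1.0]]
ft_force: [-0.5, 0.6, 1.6]
gripper_width: 0.0338
gripper_force: 60.0
[-0.41022299  0.37815421  2.04412265] [ 0.61572568 -0.24370284  0.00780006] 60.005535408854485
```

```bash
python3 -m creep '[[0,0,0,0,0,-0.5,2.8],[0,0,0,0,0,-1,2.8],[0,0,0,0,0,-2.5,2.8],[0,0,0,0,0,-3,2.8],[0,0,0,0,0,-3,2.8],[0,0,0,0,0,-3,2.8],[0,0,0,0,0,-2,2.8],[0,0,0,1,-0.4,0,2.8],[0,0,0,3,-1.2,0,2.8],[0,0,0,4,-1.6,0,2.8],[0,0,0,4,-1.6,0,2.8],[0,0,0,4,-1.6,0,2.8],[0,0,0,4,-1.6,0,2.8],[0,0,0,2,-0.6,0,2.8],[0,0,0,1.1,-0.3,0,2.8],[0,0,0,0,0,0,2.8],[0,0,0,0,0,0,2.8],[0,0,0,0,0,0,2.8]]'; python3 - <<'E'
from h import *
w=take('wrist','w8');b=take('side','s8')
cv2.imwrite('pics/w8c.png',np.hstack([cv2.resize(w[2],(400,300))[:,:],cv2.resize(b[2][100:250,180:380],(400,300))])[:,:,::-1])
s=status.get_state();print(s['ft_force'],s['tcp_pos'],s['gripper_force'],s['gripper_width'],s['ee_rot'])
E
```

```text
clock: 8.25
tcp_pos: [0.527, -0.0137, 0.1571]
ee_rot: [[0.002, 1.0, -0.0], [1.0, -0.002, -0.0], [-0.0, -0.0, -1.0]]
ft_force: [-0.2, -0.4, -2.6]
gripper_width: 0.0337
gripper_force: 60.1
[-0.82771683 -0.71036379 -2.35484767] [ 0.52706213 -0.01375028  0.15730265] 60.127984173595905 0.033601364334362796 [[ 2.14499199e-03  9.99997690e-01 -1.35479235e-04]
 [ 9.99997668e-01 -2.14502597e-03 -2.51145473e-04]
 [-2.51435500e-04 -1.34940214e-04 -9.99999959e-01]]
```

View pics/w8c.png

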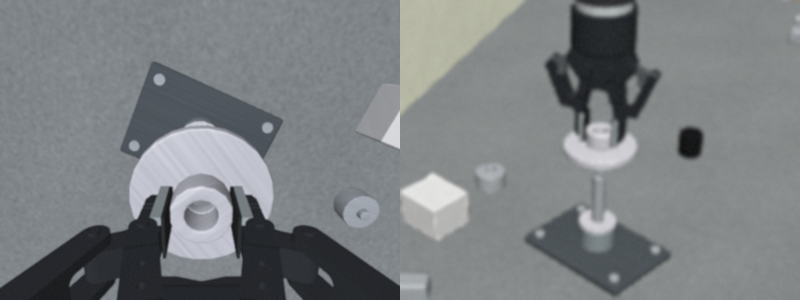

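Composite (left wrist, right side camera): the disc is held level with the boss between the pads, above the shaft; the foot and its shaft are just below. Next I'll refine the shaft axis numerically.

```bash
python3 - <<'E'
from h import *
np.set_printoptions(precision=4,suppress=True)
a=load('top0');b=load('side0');w=load('w8')
m=(a[2].min(2)>135).astype(np.uint8);k=m*0;cv2.circle(k,(283,223),14,1,-1);m&=k
c=max(cv2.findContours(m,0,1)[0],key=cv2.contourArea);e=cv2.fitEllipse(c);print('flange',e,plane(*a[:2],*e[0],.05))
# shaft seen in side0: subpixel bright column centre per row
g=cv2.cvtColor(b[2],cv2.COLOR_RGB2GRAY).astype(float);o,_=ray(*b[:2],0,0)
for v in(188,191,194,197,200):print(v,g[v,270:290].astype(int))
print([(z,proj(*b[:2],[.527,-.0125,z]),proj(*b[:2],[.529,-.0125,z])-proj(*b[:2],[.527,-.0125,z])) for z in(.12,.1,.08)])
g=cv2.cvtColor(a[2],cv2.COLOR_RGB2GRAY);print(g[215:230,276:292])
for q in((283.75,222.25),):print(plane(*a[:2],*q,.1225))
# boss bore in wrist w8 (boss top expected z=.179)
g=cv2.GaussianBlur(cv2.cvtColor(w[2],cv2.COLOR_RGB2GRAY),(3,3),0)
x=w[2][245:310,220:300];h=(g[245:310,220:300]<150).astype(np.uint8)
n,l,s,ce=cv2.connectedComponentsWithStats(h)
for i in range(1,n):
  if s[i,4]>100:print(ce[i]+[220,245],s[i],plane(*w[:2],*(ce[i]+[220,245]),.179))
E
```

```text
flange ((282.5187072753906, 222.6848602294922), (19.34382438659668, 19.449899673461914), 46.46609115600586) [ 0.5282 -0.0114  0.05  ]
188 [138 135 136 134 136 131 129 140 157 154 146 134 136 136 136 133 138 134
 135 134]
191 [136 136 137 137 137 128 112 118 135 144 147 133 125 131 134 134 135 137
 141 137]
194 [135 134 135 137 136 127 117 122 138 147 143 133 125 129 134 133 134 134
 137 136]
197 [133 133 133 135 135 125 113 125 139 145 143 130 121 128 134 135 136 135
 135 134]
200 [131 133 133 135 137 129 116 125 138 147 142 129 122 130 133 130 134 137
 134 136]
[(0.12, array([279.5261, 185.584 ]), array([-0.7677, -0.1551])), (0.1, array([279.3021, 192.3262]), array([-0.7598, -0.1572])), (0.08, array([279.0827, 198.933 ]), array([-0.7521, -0.1592]))]
[[141 179 197 203 204 205 204 204 201 201 197 189 172 142 104  90]
 [180 201 204 203 203 201 201 200 201 201 202 202 199 184 143  97]
 [201 202 202 202 201 201 201 200 202 201 204 204 203 201 176 121]
 [202 200 201 202 202 202 196 189 191 197 202 203 204 203 190 152]
 [203 203 204 203 201 195 179 163 166 178 188 197 202 203 200 180]
 [20
[... 196 characters left out ...]

 [205 204 201 183 154 154 165 171 172 171 170 177 192 198 200 197]
 [205 206 203 193 167 149 163 174 172 163 168 188 197 199 200 198]
 [205 204 204 200 181 155 158 169 169 167 175 192 199 201 201 195]
 [203 202 201 201 194 180 173 177 181 190 197 200 201 202 200 185]
 [203 202 200 201 201 199 198 199 200 201 201 202 201 202 195 167]
 [200 203 203 203 203 202 203 201 202 202 203 202 201 201 183 140]
 [189 201 203 203 203 203 202 204 203 202 204 204 202 191 155 107]]
[ 0.5279 -0.0111  0.1225]
[295.3958 266.5268] [ 61   0  19  65 336] [ 0.5436 -0.0104  0.179 ]
[249.166  273.7398] [ 15  12  35  36 711] [ 0.5241 -0.0138  0.179 ]
[274.5179 275.375 ] [ 50  22   9  18 112] [ 0.5349 -0.0146  0.179 ]
```

Shaft axis ≈ (0.528, -0.0117) from the flange, foot and side views, and the held bore is at about (0.5275, -0.014). I'll correct by +2.2 mm in y and +0.7 mm in x and lower to the mouth.

```bash
python3 -m creep '[[0,0,0,0.22,0.07,0.5,2.8],[0,0,0,0,0,0.8,2.8],[0,0,0,0,0,0.7,2.8],[0,0,0,0,0,0,2.8],[0,0,0,0,0,0,2.8]]'; python3 -m creep '[[0,0,0,0,0,0.2,2.8],[0,0,0,0,0,0.2,2.8],[0,0,0,0,0,0,2.8]]'; python3 -m creep '[[0,0,0,0,0,0.15,2.8],[0,0,0,0,0,0.15,2.8],[0,0,0,0,0,0,2.8]]'
```

```text
clock: 8.85
tcp_pos: [0.5269, -0.0103, 0.1368]
ee_rot: [[0.0, 1.0, -0.001], [1.0, -0.0, 0.0], [0.0, -0.001, -1.0]]
ft_force: [-0.6, -0.0, -2.0]
gripper_width: 0.0336
gripper_force: 60.1
clock: 9.15
tcp_pos: [0.5272, -0.0103, 0.1334]
ee_rot: [[0.0, 1.0, -0.0], [1.0, -0.0, 0.0], [0.0, -0.0, -1.0]]
ft_force: [-0.5, -0.3, -2.4]
gripper_width: 0.0333
gripper_force: 60.1
clock: 9.45
tcp_pos: [0.5271, -0.0103, 0.1302]
ee_rot: [[0.0, 1.0, -0.001], [1.0, -0.0, 0.0], [0.0, -0.001, -1.0]]
ft_force: [-0.7, 0.2, -1.5]
gripper_width: 0.0335
gripper_force: 60.2
```

```bash
python3 -m creep '[[0,0,0,-0.1,0.05,0.1,2.8],[0,0,0,0,0,0.2,2.8],[0,0,0,0,0,0.1,2.8],[0,0,0,0,0,0,2.8]]'; python3 -m creep '[[0,0,0,0,0,0.15,2.8],[0,0,0,0,0,0.15,2.8],[0,0,0,0,0,0,2.8]]'; python3 -m creep '[[0,0,0,0,0,0.15,2.8],[0,0,0,0,0,0.15,2.8],[0,0,0,0,0,0,2.8]]'
```

```text
clock: 9.85
tcp_pos: [0.5272, -0.0112, 0.1261]
ee_rot: [[0.0, 1.0, -0.002], [1.0, -0.0, 0.001], [0.001, -0.002, -1.0]]
ft_force: [-3.3, 2.2, -0.3]
gripper_width: 0.0339
gripper_force: 60.3
clock: 10.15
tcp_pos: [0.5273, -0.0112, 0.1238]
ee_rot: [[0.0, 1.0, -0.001], [1.0, -0.0, 0.0], [0.0, -0.001, -1.0]]
ft_force: [-5.1, 2.0, 2.4]
gripper_width: 0.0339
gripper_force: 60.5
clock: 10.45
tcp_pos: [0.5273, -0.0108, 0.1221]
ee_rot: [[0.0, 1.0, -0.0], [1.0, -0.0, 0.001], [0.001, -0.0, -1.0]]
ft_force: [-5.4, 2.7, 3.0]
gripper_width: 0.0334
gripper_force: 60.6
```

The contact pushes the tool to -x,+y, so I'll yield that way and continue.

```bash
python3 -m creep '[[0,0,0,0.05,-0.1,0,2.8],[0,0,0,0,0,0.1,2.8],[0,0,0,0,0,0,2.8]]'; python3 -m creep '[[0,0,0,0,0,0.2,2.8],[0,0,0,0,0,0.2,2.8],[0,0,0,0,0,0,2.8]]'
```

```text
clock: 10.75
tcp_pos: [0.5269, -0.0104, 0.1194]
ee_rot: [[0.0, 1.0, 0.0], [1.0, -0.0, 0.001], [0.001, 0.0, -1.0]]
ft_force: [-3.7, 4.4, 1.5]
gripper_width: 0.0332
gripper_force: 60.5
clock: 11.05
tcp_pos: [0.5269, -0.0104, 0.1151]
ee_rot: [[0.0, 1.0, -0.0], [1.0, -0.0, 0.001], [0.001, -0.0, -1.0]]
ft_force: [-2.4, 4.0, 0.3]
gripper_width: 0.0332
gripper_force: 60.4
```

```bash
python3 -m creep '[[0,0,0,0.06,-0.06,0.3,2.8],[0,0,0,0,0,0.5,2.8],[0,0,0,0,0,0.5,2.8],[0,0,0,0,0,0.2,2.8],[0,0,0,0,0,0,2.8]]'; python3 -m creep '[[0,0,0,0,0,0.5,2.8],[0,0,0,0,0,0.6,2.8],[0,0,0,0,0,0.5,2.8],[0,0,0,0,0,0.4,2.8],[0,0,0,0,0,0,2.8]]'
```

```text
clock: 11.55
tcp_pos: [0.5262, -0.0103, 0.0994]
ee_rot: [[0.0, 1.0, -0.001], [1.0, -0.0, 0.0], [0.0, -0.001, -1.0]]
ft_force: [-0.9, 3.7, -2.9]
gripper_width: 0.0333
gripper_force: 60.1
clock: 12.05
tcp_pos: [0.5261, -0.0103, 0.0795]
ee_rot: [[0.0, 1.0, -0.001], [1.0, -0.0, 0.0], [0.0, -0.001, -1.0]]
ft_force: [-0.9, 4.3, -4.0]
gripper_width: 0.0336
gripper_force: 60.0
```

```bash
python3 -m creep '[[0,0,0,0.08,0,0.4,2.8],[0,0,0,0,0,0.4,2.8],[0,0,0,0,0,0.4,2.8],[0,0,0,0,0,0.3,2.8],[0,0,0,0,0,0,2.8]]'; python3 -m creep '[[0,0,0,0,0,0.2,2.8],[0,0,0,0,0,0.2,2.8],[0,0,0,0,0,0,2.8]]'
```

```text
clock: 12.55
tcp_pos: [0.5262, -0.0101, 0.0647]
ee_rot: [[0.001, 1.0, -0.001], [1.0, -0.001, -0.001], [-0.001, -0.001, -1.0]]
ft_force: [-0.7, 0.3, -2.8]
gripper_width: 0.0334
gripper_force: 60.2
clock: 12.85
tcp_pos: [0.5264, -0.0099, 0.0613]
ee_rot: [[0.001, 1.0, 0.0], [1.0, -0.001, -0.001], [-0.001, 0.0, -1.0]]
ft_force: [-0.1, 0.0, -2.6]
gripper_width: 0.0336
gripper_force: 60.2
```

```bash
python3 -m creep '[[0,0,0,0,0,0.15,2.8],[0,0,0,0,0,0,2.8]]'
```

```text
clock: 13.05
tcp_pos: [0.5264, -0.0097, 0.0599]
ee_rot: [[0.0, 1.0, 0.0], [1.0, -0.0, -0.0], [-0.0, 0.0, -1.0]]
ft_force: [-0.0, 0.7, -3.2]
gripper_width: 0.0335
gripper_force: 60.2
```

```bash
python3 -m creep '[[0,0,0,0,0,0.1,2.8],[0,0,0,0,0,0.08,2.8],[0,0,0,0,0,0,2.8]]'
```

```text
clock: 13.35
tcp_pos: [0.5263, -0.0095, 0.0581]
ee_rot: [[0.0, 1.0, -0.0], [1.0, -0.0, -0.0], [-0.0, -0.0, -1.0]]
ft_force: [-0.5, 0.2, -2.2]
gripper_width: 0.0338
gripper_force: 60.2
```

```bash
python3 -m creep '[[0,0,0,0,0,0.06,2.8],[0,0,0,0,0,0,2.8],[0,0,0,0,0,0,3.6],[0,0,0,0,0,0,4.4],[0,0,0,0,0,0,5.2],[0,0,0,0,0,0,5.2]]'; python3 - <<'E'
from h import *
b=take('side','s9');w=take('wrist','w9')
print(status.get_state()['ft_force'])
E
```

```text
clock: 13.95
tcp_pos: [0.5267, -0.0096, 0.058]
ee_rot: [[0.0, 1.0, 0.001], [1.0, -0.0, -0.0], [-0.0, 0.001, -1.0]]
ft_force: [0.5, -0.5, 0.6]
gripper_width: 0.0519
gripper_force: 0.0
[-0.31526085  0.64923156 -0.03435114]
```

Released. Rising and going above the pulley.

```bash
python3 -m creep '[[0,0,0,0,0,-1,5.4],[0,0,0,0,0,-2,5.4],[0,0,0,0,0,-3,5.4],[0,0,0,0,0,-3,5.4],[0,0,0,0,0,-2,5.4],[0,0,0,2,-0.3,-1,5.4],[0,0,0,4,-0.6,0,5.6],[0,0,0,4.4,-0.6,0,5.8],[0,0,0,4.4,-0.6,0,6],[0,0,0,4.4,-0.6,0,6],[0,0,0,4.2,-0.6,0,6],[0,0,0,3,-0.5,0,6],[0,0,0,2,-0.2,0,6],[0,0,0,0,0,0,6],[0,0,0,0,0,0,6],[0,0,0,0,0,0,6]]'; python3 - <<'E'
from h import *
np.set_printoptions(precision=4,suppress=True)
w=take('wrist','w10');a=take('top','t10');b=take('side','s10')
s=status.get_state();print(s['tcp_pos'],s['joint_positions'])
t=load('top0')
print('exp pulley px',proj(*w[:2],[.4871,.274,.018]))
im=w[2].astype(int);m=((im.min(2)>150)&(im.max(2)-im.min(2)<30)).astype(np.uint8);m[230:]=0
n,l,st,ce=cv2.connectedComponentsWithStats(m)
for i in range(1,n):
  if st[i,4]>150:print('blob',ce[i],st[i],plane(*w[:2],*ce[i],.018))
# disc check in top and side
def blob(d,c,r):
    im=d[2];m=(im.min(2)>150).astype(np.uint8);k=m*0;cv2.circle(k,c,r,1,-1);m&=k
    n,l,s,ce=cv2.connectedComponentsWithStats(m);i=1+np.argmax(s[1:,4]);return ce[i],s[i]
p,sp=blob(a,(283,222),26);q,sq=blob(b,(279,205),26);print(p,sp,q,sq)
for z in(.05,.06,.08,.1275):print(z,proj(*a[:2],[.528,-.0115,z]),proj(*b[:2],[.528,-.0115,z]))
o=np.hstack([cv2.resize(a[2][185:260,233:333],(400,300),interpolation=2),cv2.resize(b[2][165:240,230:330],(400,300),interpolation=2)])
o2=np.hstack([cv2.resize(w[2],(400,300)),cv2.resize(a[2][200:275,120:220],(400,300),interpolation=2)])
cv2.imwrite('pics/v10.png',np.vstack([o,o2])[:,:,::-1])
E
```

```text
clock: 15.65
tcp_pos: [0.4867, 0.2737, 0.178]
ee_rot: [[0.001, 1.0, 0.0], [1.0, -0.001, -0.0], [-0.0, 0.0, -1.0]]
ft_force: [-0.4, -0.1, 0.1]
gripper_width: 0.0601
gripper_force: 0.0
[0.4868 0.2735 0.1778] [ 22.4548   7.3781   5.1988  87.8136  -0.0102 112.5731]
exp pulley px [257.18   173.3346]
blob [486.19   166.8148] [ 439  139   73   78 2668] [0.7019 0.2801 0.018 ]
blob [255.0418 171.8759] [ 232  148   47   48 1458] [0.4851 0.2754 0.018 ]
[282.8339 222.4767] [ 264  204   38   38 1114] [291.8462 208.2981] [288 200   9  18 104]
0.05 [282.542 222.782] [278.2669 208.7301]
0.06 [282.7216 222.7075] [278.3704 205.5396]
0.08 [283.0938 222.553 ] [278.5806 199.0626]
0.1275 [284.0549 222.1542] [279.0972 183.1456]
```

View pics/v10.png

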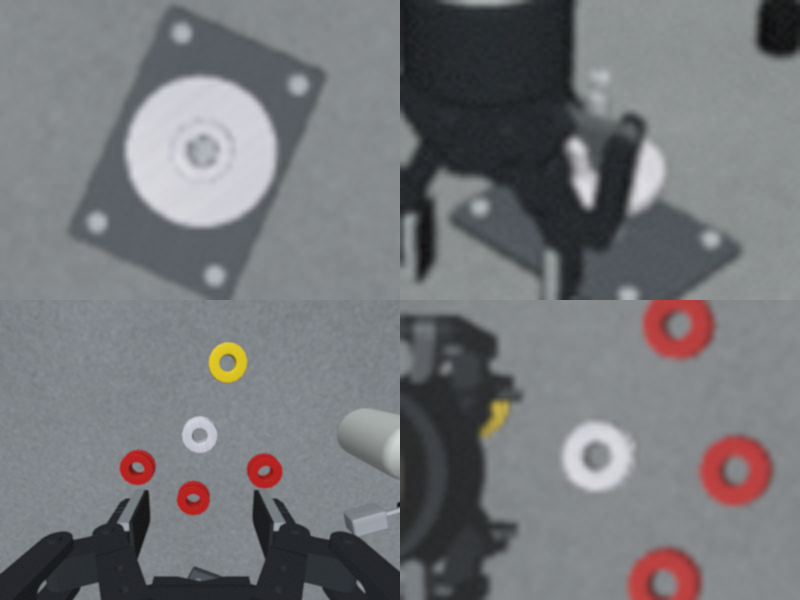

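Composite: top left shows the disc seated concentric on the stand; the silver pulley is in the wrist view at (255,172) and well clear of the reds and the yellow; the arm hides part of the side view. Descending on the pulley.

```bash
python3 -m creep '[[0,0,0,0.08,-0.08,2,6],[0,0,0,0.07,-0.06,3,6],[0,0,0,0,0,3,6],[0,0,0,0,0,3,6],[0,0,0,0,0,2,6],[0,0,0,0,0,1,6],[0,0,0,0,0,0.5,6],[0,0,0,0,0,0,6],[0,0,0,0,0,0,6]]'; python3 - <<'E'
from h import *
np.set_printoptions(precision=4,suppress=True)
w=take('wrist','w11');print(status.get_state()['tcp_pos'])
im=w[2].astype(int);m=((im.min(2)>165)&(im.max(2)-im.min(2)<30)).astype(np.uint8);m[330:]=0
n,l,st,ce=cv2.connectedComponentsWithStats(m)
for i in range(1,n):
  if st[i,4]>300:
    e=cv2.fitEllipse(max(cv2.findContours((l==i).astype(np.uint8),0,1)[0],key=cv2.contourArea))
    print('blob',ce[i],st[i],e,plane(*w[:2],*e[0],.018))
print('tcp px',proj(*w[:2],[.485,.2754,.018]))
E
```

```text
clock: 16.7
tcp_pos: [0.4861, 0.2763, 0.0341]
ee_rot: [[0.001, 1.0, 0.002], [1.0, -0.001, 0.001], [0.001, 0.002, -1.0]]
ft_force: [-0.5, 0.1, -0.5]
gripper_width: 0.0601
gripper_force: 0.0
[0.4863 0.2764 0.0343]
blob [254.2341 235.6989] [ 216  196   78   80 4029] ((254.0858612060547, 236.62017822265625), (76.06639862060547, 79.79017639160156), 148.1842498779297) [0.485  0.2764 0.018 ]
tcp px [254.1417 238.3032]
```

```bash
python3 -m creep '[[0,0,0,0,-0.1,1,6],[0,0,0,0,0,1,5.6],[0,0,0,0,0,0.6,5.4],[0,0,0,0,0,0.3,5.4],[0,0,0,0,0,0,5.4]]';python3 -m creep '[[0,0,0,0,0,0.2,5.4],[0,0,0,0,0,0,4.6],[0,0,0,0,0,0,4],[0,0,0,0,0,0,3.6],[0,0,0,0,0,0,3.6],[0,0,0,0,0,0,3.6]]'
```

```text
clock: 17.25
tcp_pos: [0.4832, 0.2757, 0.0025]
ee_rot: [[0.0, 1.0, -0.002], [1.0, -0.0, -0.001], [-0.001, -0.002, -1.0]]
ft_force: [-0.8, 0.0, 0.1]
gripper_width: 0.0542
gripper_force: 0.0
clock: 17.85
tcp_pos: [0.4845, 0.2762, 0.0025]
ee_rot: [[0.0, 1.0, 0.001], [1.0, -0.0, 0.0], [0.0, 0.001, -1.0]]
ft_force: [-1.3, -1.3, 5.4]
gripper_width: 0.0404
gripper_force: 60.0
```

Gripped. Lifting and carrying it over the shaft.

```bash
python3 -m creep '[[0,0,0,0,0,-0.5,3.6],[0,0,0,0,0,-1,3.6],[0,0,0,0,0,-2.5,3.6],[0,0,0,0,0,-3,3.6],[0,0,0,0,0,-3,3.6],[0,0,0,0,0,-3,3.6],[0,0,0,-1,0.1,-1.5,3.6],[0,0,0,-3,0.5,0,3.6],[0,0,0,-4.4,0.7,0,3.6],[0,0,0,-4.4,0.7,0,3.6],[0,0,0,-4.4,0.7,0,3.6],[0,0,0,-4.4,0.7,0,3.6],[0,0,0,-4,0.5,0,3.6],[0,0,0,-2,0.2,0,3.6],[0,0,0,-1.1,0.1,0,3.6],[0,0,0,0,0,0,3.6],[0,0,0,0,0,0,3.6],[0,0,0,0,0,0,3.6]]'; python3 - <<'E'
from h import *
np.set_printoptions(precision=4,suppress=True)
w=take('wrist','w12');b=take('side','s12');s=status.get_state();print(s['tcp_pos'])
zt=s['tcp_pos'][2]-.0025+.018
g=cv2.GaussianBlur(cv2.cvtColor(w[2],cv2.COLOR_RGB2GRAY),(3,3),0)
P=proj(*w[:2],[s['tcp_pos'][0],s['tcp_pos'][1],zt]);print('tcp px',P)
x0,y0=int(P[0])-34,int(P[1])-34
m=(g<140).astype(np.uint8)[y0:y0+68,x0:x0+68]
n,l,st,ce=cv2.connectedComponentsWithStats(m)
for i in range(1,n):
  if st[i,4]>100:print('dark',ce[i]+[x0,y0],st[i][:4]+[x0,y0,0,0],st[i,4])
print(g[int(P[1]),int(P[0])-60:int(P[0])+60:3]); print(g[int(P[1])-75:int(P[1])+75:3,int(P[0])])
E
```

```text
clock: 19.65
tcp_pos: [0.5257, -0.0098, 0.1465]
ee_rot: [[-0.001, 1.0, -0.0], [1.0, 0.001, 0.001], [0.001, -0.0, -1.0]]
ft_force: [-0.5, 0.5, -0.3]
gripper_width: 0.0403
gripper_force: 60.5
[ 0.5258 -0.0098  0.1466]
tcp px [256.4119 266.2007]
dark [252.8697 264.6585] [236 254  38  29] 568
[125 104  35  27  24  90 196 196 194 195 194 194 199 179 106 124 126 131
 135 138 137 136 131 134 135 153 159 143 197 198 197 195 194 193 189 185
  62  28  29  42]
[194 159 123 125 123 124 123 126 181 211 200 167 204 206 199 195 194 194
 195 195 185 144 134 136 137 137 132 157 174 145 163 184 166 209 205 203
 200 198 194 190 167 134 133 136 137 137 137 132 135 136]
```

```bash
python3 - <<'E'
from h import *
np.set_printoptions(precision=4,suppress=True,linewidth=200)
w=load('w8');t=[.527,-.0137,.1571];zt=t[2]-.0078+.03
g=cv2.GaussianBlur(cv2.cvtColor(w[2],cv2.COLOR_RGB2GRAY),(3,3),0)
P=proj(*w[:2],[t[0],t[1],zt]);print(P);u,v=P.astype(int)
print(g[v,u-36:u+36:2]);print(g[v-40:v+50:2,u])
E
```

```text
[256.0262 273.8369]
[195 197 199 199 196 193 191 175 116  89  95 100 107 114 125 142 158 175 177 180 183 178 165 158 153 150 146 141 131 135 182 198 199 197 198 197]
[150 152 169 211 219 206 199 196 193 193 190 174 145 133 133 132 136 145 153 171 177 143 141 144 146 145 145 147 148 151 159 187 211 207 201 198 198 196 188 189 194 191 190 192 194]
```

```bash
python3 -m creep '[[0,0,0,0.11,0.06,0.5,3.6],[0,0,0,0,0,0.6,3.6],[0,0,0,0,0,0.3,3.6],[0,0,0,0,0,0,3.6]]'; python3 -m creep '[[0,0,0,0,0,0.2,3.6],[0,0,0,0,0,0.2,3.6],[0,0,0,0,0,0.2,3.6],[0,0,0,0,0,0,3.6]]'; python3 -m creep '[[0,0,0,0,0,0.15,3.6],[0,0,0,0,0,0.15,3.6],[0,0,0,0,0,0,3.6]]'; python3 -m creep '[[0,0,0,0,0,0.15,3.6],[0,0,0,0,0,0.15,3.6],[0,0,0,0,0,0,3.6]]'
```

```text
clock: 20.15
tcp_pos: [0.5257, -0.0096, 0.1314]
ee_rot: [[0.0, 1.0, -0.002], [1.0, -0.0, 0.0], [0.0, -0.002, -1.0]]
ft_force: [-1.5, -0.1, -0.6]
gripper_width: 0.04
gripper_force: 60.5
clock: 20.55
tcp_pos: [0.5263, -0.0099, 0.1263]
ee_rot: [[0.001, 1.0, -0.0], [1.0, -0.001, 0.0], [0.0, -0.0, -1.0]]
ft_force: [0.3, 1.5, -0.3]
gripper_width: 0.0403
gripper_force: 60.5
clock: 20.85
tcp_pos: [0.5264, -0.0099, 0.1234]
ee_rot: [[0.0, 1.0, -0.0], [1.0, -0.0, 0.0], [0.0, -0.0, -1.0]]
ft_force: [-0.1, 0.6, 0.2]
gripper_width: 0.0403
gripper_force: 60.5
clock: 21.15
tcp_pos: [0.5263, -0.0099, 0.1203]
ee_rot: [[0.0, 1.0, -0.0], [1.0, -0.0, 0.0], [0.0, -0.0, -1.0]]
ft_force: [0.1, 0.0, -0.7]
gripper_width: 0.0401
gripper_force: 60.5
```

```bash
python3 -m creep '[[0,0,0,0.08,0,0,3.6],[0,0,0,0,0,0.15,3.6],[0,0,0,0,0,0.1,3.6],[0,0,0,0,0,0,3.6]]'; python3 -m creep '[[0,0,0,0,0,0.15,3.6],[0,0,0,0,0,0.15,3.6],[0,0,0,0,0,0,3.6]]'
```

```text
clock: 21.55
tcp_pos: [0.5263, -0.009, 0.1179]
ee_rot: [[0.0, 1.0, -0.0], [1.0, -0.0, 0.0], [0.0, -0.0, -1.0]]
ft_force: [-0.6, 0.5, -0.6]
gripper_width: 0.0401
gripper_force: 60.5
clock: 21.85
tcp_pos: [0.5263, -0.009, 0.1148]
ee_rot: [[0.0, 1.0, -0.001], [1.0, -0.0, 0.0], [0.0, -0.001, -1.0]]
ft_force: [-0.8, 0.0, -0.4]
gripper_width: 0.0404
gripper_force: 60.5
```

```bash
python3 -m creep '[[0,0,0,0,0,0.4,3.6],[0,0,0,0,0,0.5,3.6],[0,0,0,0,0,0.4,3.6],[0,0,0,0,0,0,3.6]]'; python3 -m creep '[[0,0,0,0,0,0.5,3.6],[0,0,0,0,0,0.4,3.6],[0,0,0,0,0,0.3,3.6],[0,0,0,0,0,0.1,3.6],[0,0,0,0,0,0,3.6]]';python3 -m creep '[[0,0,0,0,0,0.15,3.6],[0,0,0,0,0,0.1,3.6],[0,0,0,0,0,0,3.6]]'
```

```text
clock: 22.25
tcp_pos: [0.5259, -0.009, 0.1009]
ee_rot: [[0.0, 1.0, -0.002], [1.0, -0.0, 0.0], [0.0, -0.002, -1.0]]
ft_force: [-0.1, 0.9, -0.8]
gripper_width: 0.04
gripper_force: 60.5
clock: 22.75
tcp_pos: [0.5263, -0.009, 0.0887]
ee_rot: [[0.0, 1.0, -0.001], [1.0, -0.0, 0.0], [0.0, -0.001, -1.0]]
ft_force: [-0.3, 1.9, -2.0]
gripper_width: 0.0401
gripper_force: 60.5
clock: 23.05
tcp_pos: [0.5265, -0.009, 0.0866]
ee_rot: [[0.0, 1.0, 0.0], [1.0, -0.0, 0.0], [0.0, 0.0, -1.0]]
ft_force: [-0.2, 1.7, -0.5]
gripper_width: 0.0401
gripper_force: 60.7
```

```bash
python3 -m creep '[[0,0,0,0,0,0.15,3.6],[0,0,0,0,0,0.1,3.6],[0,0,0,0,0,0,3.6]]';python3 -m creep '[[0,0,0,0,0,0.1,3.6],[0,0,0,0,0,0.05,3.6],[0,0,0,0,0,0,3.6]]'
```

```text
clock: 23.35
tcp_pos: [0.5265, -0.009, 0.084]
ee_rot: [[0.0, 1.0, -0.0], [1.0, -0.0, 0.0], [0.0, -0.0, -1.0]]
ft_force: [-1.1, 2.2, 0.9]
gripper_width: 0.0401
gripper_force: 60.7
clock: 23.65
tcp_pos: [0.5265, -0.009, 0.0827]
ee_rot: [[0.0, 1.0, 0.0], [1.0, -0.0, 0.0], [0.0, 0.0, -1.0]]
ft_force: [-1.3, 1.6, 0.6]
gripper_width: 0.0401
gripper_force: 60.7
```

```bash
python3 -m creep '[[0,0,0,0,0,0,4.4],[0,0,0,0,0,0,5.2],[0,0,0,0,0,0,5.6],[0,0,0,0,0,-1,5.6],[0,0,0,0,0,-2,5.6],[0,0,0,0,0,-3,5.6],[0,0,0,0,0,-3,5.6],[0,0,0,-1,-0.2,-1,5.6],[0,0,0,-3,-0.6,0,5.6],[0,0,0,-4.5,-0.9,0,5.6],[0,0,0,-4.5,-0.9,0,5.6],[0,0,0,-4.5,-0.9,0,5.6],[0,0,0,-4.5,-0.9,0,5.6],[0,0,0,-3.5,-0.7,0,5.6],[0,0,0,-2,-0.4,0,5.6],[0,0,0,-1,-0.1,0,5.6],[0,0,0,0,0,0,5.6],[0,0,0,0,0,0,5.6]]'; python3 - <<'E'
from h import *
np.set_printoptions(precision=4,suppress=True,linewidth=200)
w=take('wrist','w13');a=take('top','t13');b=take('side','s13');s=status.get_state();print(s['tcp_pos'])
m=(w[2].max(2)<50).astype(np.uint8);P=proj(*w[:2],[.470,-.294,.019]).astype(int);print(P)
k=m*0;cv2.circle(k,tuple(map(int,P)),45,1,-1);m&=k
n,l,st,ce=cv2.connectedComponentsWithStats(m);i=1+np.argmax(st[1:,4]);print(ce[i],st[i],plane(*w[:2],*ce[i],.019))
# pulley in top and side
for d,c,r in((a,(283,222),9),(b,(279,195),12)):
  g=cv2.cvtColor(d[2],cv2.COLOR_RGB2GRAY);print(g[c[1]-r:c[1]+r,c[0]-r:c[0]+r])
for z in(.06,.08,.098,.1175,.1275):print(z,proj(*a[:2],[.528,-.0115,z]),proj(*b[:2],[.528,-.0115,z]))
E
```

```text
clock: 25.45
tcp_pos: [0.4703, -0.2934, 0.1823]
ee_rot: [[0.0, 1.0, -0.0], [1.0, -0.0, 0.001], [0.001, -0.0, -1.0]]
ft_force: [-0.6, 0.8, -0.4]
gripper_width: 0.0564
gripper_force: 0.0
[ 0.4708 -0.2929  0.1827]
[256 173]
[256.2436 173.0327] [ 237  152   39   43 1285] [ 0.4697 -0.2934  0.019 ]
[[202 200 198 199 200 199 198 193 186 187 192 193 186 183 194 198 202 202]
 [200 199 199 197 191 191 194 195 197 195 196 195 190 186 193 194 198 201]
 [201 201 198 188 182 188 195 196 197 198 200 200 200 199 198 195 190 194]
 [202 198 192 188 193 198 200 200 201 202 202 203 204 204 202 200 192 188]
 [202 196 190 195 200 201 202 203 201 198 196 201 205 205 202 200 197 194]
 [199 193 195 202 203 203 203 200 189 171 168 176 192 202 202 201 199 197]
 [195 191 201 204 203 202 198 189 167 144 147 152 167 188 202 203 202 201]
 [199 200 205 203 200 194 178 167 166 160 163 163 158 170 199 207 205 201]
 [203 204 205 201 199 183 154 150 162 170 172 171 159 157 193 205 205 202]
 [201 201 205 203 199 180 150 152 161 172 173 173 159 152 180 204 205 202]
 [206 204 207 205 202 186 161 156 165 172 174 171 168 16
[... 2451 characters left out ...]
 166 183 197 198 201 205 205 206 203 201 198 188 176 179 191 200 200 202]
 [203 203 202 193 168 138 140 162 180 190 199 205 207 204 199 194 180 166 167 185 201 203 200 201]
 [203 202 202 193 167 138 138 153 168 178 183 185 187 187 183 176 168 160 166 193 204 201 202 199]
 [200 202 202 196 174 143 144 154 165 175 178 180 183 181 180 174 168 159 167 192 204 203 203 203]
 [202 202 203 199 183 154 147 157 166 174 179 182 184 184 182 178 166 157 168 193 202 204 202 202]]
0.06 [282.7216 222.7075] [278.3704 205.5396]
0.08 [283.0938 222.553 ] [278.5806 199.0626]
0.098 [283.4447 222.4075] [278.7735 193.121 ]
0.1175 [283.8429 222.2422] [278.9864 186.5608]
0.1275 [284.0549 222.1542] [279.0972 183.1456]
```

Pulley seated: its top ellipse is centred near side row 193, as expected (193.1). The cap is at (0.4697, -0.2934), directly below the tool. Descending and gripping it.

```bash
python3 -m creep '[[0,0,0,0,-0.08,2,5.6],[0,0,0,0,0,3,5.6],[0,0,0,0,0,3,5.6],[0,0,0,0,0,3,5.6],[0,0,0,0,0,2.5,5.6],[0,0,0,0,0,1.5,5.6],[0,0,0,0,0,1.2,5.6],[0,0,0,0,0,0.6,5.6],[0,0,0,0,0,0.3,5.6],[0,0,0,0,0,0,5.6],[0,0,0,0,0,0,5.6]]'; python3 - <<'E'
from h import *
np.set_printoptions(precision=4,suppress=True)
w=take('wrist','w14');s=status.get_state();t=s['tcp_pos'];P=proj(*w[:2],[t[0],t[1],.038]);print(t,s['ft_force'],P)
u,v=P.astype(int);g=cv2.cvtColor(w[2],cv2.COLOR_RGB2GRAY);print(g[v,u-80:u+80:4]);print(g[v-100:v+100:4,u])
E
```

```text
clock: 26.7
tcp_pos: [0.4704, -0.2947, 0.0128]
ee_rot: [[0.0, 1.0, 0.002], [1.0, -0.0, -0.001], [-0.001, 0.002, -1.0]]
ft_force: [0.4, 0.8, -0.5]
gripper_width: 0.0562
gripper_force: 0.0
[ 0.4703 -0.2948  0.0128] [ 0.7818 -0.4518 -0.5645] [256.1131 277.8471]
[ 40  26  26  26  27  70 148 151 151  98  33  36  34  34  39  36  36  34
  38  38  37  38  36  36  39  35  35  37  34  36  66 148 147 144 143 147
  26  33  30  32]
[145 138 140 149 150 150 148  35  28  31  28  26  32  37  37  40  37  35
  33  39  36  35  36  37  36  37  35  37  34  36  37  37  33 134 143 139
 139 147 153 146 140 144 144 139 142 143  46  40  44  45]
```

```bash
python3 -m creep '[[0,0,0,0.18,0,0.2,5.2],[0,0,0,0,0,0,4.6],[0,0,0,0,0,0,4],[0,0,0,0,0,0,3.4],[0,0,0,0,0,0,2.8],[0,0,0,0,0,0,2.8],[0,0,0,0,0,0,2.8]]'; python3 - <<'E'
from h import *
np.set_printoptions(precision=4,suppress=True)
w=take('wrist','w15');s=status.get_state();t=s['tcp_pos'];P=proj(*w[:2],[t[0],t[1],.038]);print(t,s['ft_force'],P)
u,v=P.astype(int);g=cv2.GaussianBlur(cv2.cvtColor(w[2],cv2.COLOR_RGB2GRAY),(3,3),0);print(g[v-80:v+80:2,u])
E
```

```text
clock: 27.45
tcp_pos: [0.4699, -0.2925, 0.0101]
ee_rot: [[0.0, 1.0, 0.001], [1.0, -0.0, -0.001], [-0.001, 0.001, -1.0]]
ft_force: [-0.8, -0.2, 4.3]
gripper_width: 0.0344
gripper_force: 59.7
[ 0.4698 -0.2925  0.0101] [0.1281 0.7556 2.7158] [256.0542 281.2303]
[151 152 152 153 131  60  30  31  31  31  31  31  33  32  32  32  32  34
  36  33  40  46  39  38  38  38  38  38  38  38  38  37  39  38  36  38
  39  38  38  39  37  38  37  36  38  38  37  37  38  38  38  38  37  37
  37  36  37  41  99 144 146 145 144 143 145 147 151 154 153 150 146 144
 145 147 147 147 145 143 141 105]
```

Cap gripped and centred within 1 mm. Carrying it over the shaft.

```bash
python3 -m creep '[[0,0,0,0,0,-0.5,2.8],[0,0,0,0,0,-1,2.8],[0,0,0,0,0,-2.5,2.8],[0,0,0,0,0,-3,2.8],[0,0,0,0,0,-3,2.8],[0,0,0,0,0,-3,2.8],[0,0,0,1,0.2,-1.5,2.8],[0,0,0,3,0.6,0,2.8],[0,0,0,4.4,0.9,0,2.8],[0,0,0,4.4,0.9,0,2.8],[0,0,0,4.4,0.9,0,2.8],[0,0,0,4.4,0.9,0,2.8],[0,0,0,3.6,0.7,0,2.8],[0,0,0,2,0.4,0,2.8],[0,0,0,0.9,0.1,0,2.8],[0,0,0,0,0,0,2.8],[0,0,0,0,0,0,2.8],[0,0,0,0,0,0,2.8]]'
```

```text
clock: 29.3
tcp_pos: [0.5255, -0.0125, 0.1545]
ee_rot: [[0.002, 1.0, -0.0], [1.0, -0.002, -0.0], [-0.0, -0.0, -1.0]]
ft_force: [-0.2, -0.4, -1.1]
gripper_width: 0.0344
gripper_force: 59.8
```

```bash
python3 -m creep '[[0,0,0,0.1,0.08,0.5,2.8],[0,0,0,0,0,0.5,2.8],[0,0,0,0,0,0.4,2.8],[0,0,0,0,0,0,2.8],[0,0,0,0,0,0,2.8]]'; python3 -m creep '[[0,0,0,0,0,0.15,2.8],[0,0,0,0,0,0.15,2.8],[0,0,0,0,0,0,2.8]]'; python3 -m creep '[[0,0,0,0,0,0.15,2.8],[0,0,0,0,0,0.15,2.8],[0,0,0,0,0,0,2.8]]'
```

```text
clock: 29.8
tcp_pos: [0.5263, -0.0104, 0.1402]
ee_rot: [[0.001, 1.0, -0.001], [1.0, -0.001, 0.0], [0.0, -0.001, -1.0]]
ft_force: [-0.8, 0.2, -1.3]
gripper_width: 0.0343
gripper_force: 59.8
clock: 30.1
tcp_pos: [0.5264, -0.0102, 0.1375]
ee_rot: [[0.0, 1.0, -0.0], [1.0, -0.0, 0.0], [0.0, -0.0, -1.0]]
ft_force: [0.4, 1.2, 0.5]
gripper_width: 0.0344
gripper_force: 59.8
clock: 30.4
tcp_pos: [0.5263, -0.0103, 0.1343]
ee_rot: [[0.0, 1.0, -0.001], [1.0, -0.0, 0.0], [0.0, -0.001, -1.0]]
ft_force: [0.9, -0.9, -0.5]
gripper_width: 0.0343
gripper_force: 59.8
```

```bash
python3 -m creep '[[0,0,0,-0.08,0,0.15,2.8],[0,0,0,0,0,0.2,2.8],[0,0,0,0,0,0.15,2.8],[0,0,0,0,0,0,2.8]]'; python3 -m creep '[[0,0,0,0,0,0.15,2.8],[0,0,0,0,0,0.1,2.8],[0,0,0,0,0,0,2.8]]'; python3 -m creep '[[0,0,0,0,0,0.15,2.8],[0,0,0,0,0,0.1,2.8],[0,0,0,0,0,0,2.8]]'
```

```text
clock: 30.8
tcp_pos: [0.5262, -0.0111, 0.1292]
ee_rot: [[0.0, 1.0, -0.001], [1.0, -0.0, 0.0], [0.0, -0.001, -1.0]]
ft_force: [-0.2, -0.7, -0.5]
gripper_width: 0.0343
gripper_force: 59.8
clock: 31.1
tcp_pos: [0.5264, -0.0111, 0.1269]
ee_rot: [[0.0, 1.0, -0.0], [1.0, -0.0, 0.0], [0.0, -0.0, -1.0]]
ft_force: [0.6, 0.2, -0.2]
gripper_width: 0.0343
gripper_force: 59.8
clock: 31.4
tcp_pos: [0.5263, -0.011, 0.1244]
ee_rot: [[0.0, 1.0, -0.0], [1.0, -0.0, 0.0], [0.0, -0.0, -1.0]]
ft_force: [-0.2, -0.0, -0.4]
gripper_width: 0.0342
gripper_force: 59.9
```

```bash
python3 -m creep '[[0,0,0,0,0,0.2,2.8],[0,0,0,0,0,0.2,2.8],[0,0,0,0,0,0.15,2.8],[0,0,0,0,0,0,2.8]]'; python3 -m creep '[[0,0,0,0,0,0.1,2.8],[0,0,0,0,0,0.05,2.8],[0,0,0,0,0,0,2.8]]'; python3 -m creep '[[0,0,0,0,0,0.1,2.8],[0,0,0,0,0,0.0,2.8],[0,0,0,0,0,0,2.8]]'
```

```text
clock: 31.8
tcp_pos: [0.5263, -0.011, 0.1187]
ee_rot: [[0.0, 1.0, -0.001], [1.0, -0.0, 0.0], [0.0, -0.001, -1.0]]
ft_force: [-0.8, 1.1, -2.2]
gripper_width: 0.0342
gripper_force: 59.8
clock: 32.1
tcp_pos: [0.5264, -0.011, 0.1175]
ee_rot: [[0.0, 1.0, -0.0], [1.0, -0.0, 0.0], [0.0, -0.0, -1.0]]
ft_force: [-0.3, 0.8, -0.7]
gripper_width: 0.0343
gripper_force: 59.9
clock: 32.4
tcp_pos: [0.5265, -0.011, 0.117]
ee_rot: [[0.0, 1.0, 0.0], [1.0, -0.0, 0.0], [0.0, 0.0, -1.0]]
ft_force: [-1.6, 2.3, 1.9]
gripper_width: 0.0346
gripper_force: 60.2
```

Contact at the square (about 9 mm high). Pressing lightly and turning.

```bash
python3 -m creep '[[0,0,0,0,0,0.08,2.8],[0,0,0.09,0,0,0,2.8],[0,0,0.09,0,0,0,2.8],[0,0,0.09,0,0,0,2.8],[0,0,0.09,0,0,0,2.8]]'; python3 -m creep '[[0,0,0.09,0,0,0,2.8],[0,0,0.09,0,0,0,2.8],[0,0,0.09,0,0,0,2.8],[0,0,0.09,0,0,0,2.8]]'
```

```text
clock: 32.9
tcp_pos: [0.5262, -0.0109, 0.1153]
ee_rot: [[0.356, 0.934, -0.001], [0.934, -0.356, 0.0], [0.0, -0.001, -1.0]]
ft_force: [-1.2, 2.0, 0.3]
gripper_width: 0.034
gripper_force: 59.9
clock: 33.3
tcp_pos: [0.526, -0.0105, 0.115]
ee_rot: [[0.662, 0.75, -0.001], [0.75, -0.662, 0.001], [0.0, -0.002, -1.0]]
ft_force: [-1.7, 2.9, -0.1]
gripper_width: 0.0342
gripper_force: 59.7
```

It yielded to z 0.115 with no upward force, which suggests it has found the square. Testing by lowering in small steps.

```bash
python3 -m creep '[[0,0,0,0,0,0.1,2.8],[0,0,0,0,0,0.1,2.8],[0,0,0,0,0,0,2.8]]'; python3 - <<'E'
from bench import status
s=status.get_state();print(s['ft_torque'],s['ft_force'])
E
```

```text
clock: 33.6
tcp_pos: [0.5262, -0.0106, 0.1147]
ee_rot: [[0.658, 0.753, -0.0], [0.753, -0.658, 0.001], [0.001, -0.001, -1.0]]
ft_force: [-3.2, 3.5, 5.1]
gripper_width: 0.0342
gripper_force: 60.4
[0.70898228 0.92134802 0.11168283] [-3.22900319  3.53522432  5.14891324]
```

```bash
python3 -m creep '[[0,0,0,0,-0.07,0,2.8],[0,0,-0.06,0,0,0,2.8],[0,0,-0.06,0,0,0,2.8],[0,0,0,0,0,0,2.8]]'; python3 - <<'E'
from bench import status
s=status.get_state();print(s['ft_torque'],s['ft_force'])
E
```

```text
clock: 34.0
tcp_pos: [0.5262, -0.0106, 0.1143]
ee_rot: [[0.564, 0.826, 0.001], [0.826, -0.564, 0.0], [0.001, 0.001, -1.0]]
ft_force: [-2.3, 1.9, 3.6]
gripper_width: 0.0341
gripper_force: 60.2
[0.54303437 0.50564772 0.01340427] [-2.28562251  1.85767662  3.63010427]
```

```bash
python3 -m creep '[[0,0,-0.06,0,0,0.05,2.8],[0,0,-0.06,0,0,0.05,2.8]]'; python3 -m creep '[[0,0,-0.06,0,0,0,2.8],[0,0,-0.06,0,0,0,2.8]]';  python3 -m creep '[[0,0,-0.06,0,0,0,2.8],[0,0,-0.06,0,0,0,2.8]]'; python3 -c "
from bench import status
s=status.get_state();print(s['ft_torque'])"
```

```text
clock: 34.2
tcp_pos: [0.5263, -0.0107, 0.1127]
ee_rot: [[0.46, 0.888, 0.001], [0.888, -0.46, -0.0], [0.0, 0.001, -1.0]]
ft_force: [0.3, 1.5, 0.7]
gripper_width: 0.0343
gripper_force: 60.0
clock: 34.4
tcp_pos: [0.5265, -0.0109, 0.1123]
ee_rot: [[0.351, 0.936, 0.001], [0.936, -0.351, -0.0], [-0.0, 0.001, -1.0]]
ft_force: [0.3, 1.9, 0.2]
gripper_width: 0.0341
gripper_force: 59.9
clock: 34.6
tcp_pos: [0.5262, -0.0105, 0.1122]
ee_rot: [[0.236, 0.972, 0.0], [0.972, -0.236, 0.001], [0.001, -0.0, -1.0]]
ft_force: [-0.5, 1.6, -0.6]
gripper_width: 0.0344
gripper_force: 59.9
[ 0.53352115  0.1979913  -0.0650029 ]
```

Sinking freely now, so it's in the square. Lowering the rest without turning.

```bash
python3 -m creep '[[0,0,0.06,0,0,0.1,2.8],[0,0,0,0,0,0.1,2.8],[0,0,0,0,0,0,2.8]]'; python3 -m creep '[[0,0,0,0,0,0.1,2.8],[0,0,0,0,0,0.1,2.8],[0,0,0,0,0,0,2.8]]'
```

```text
clock: 34.9
tcp_pos: [0.5262, -0.0107, 0.1103]
ee_rot: [[0.295, 0.955, 0.0], [0.955, -0.295, -0.0], [0.0, 0.0, -1.0]]
ft_force: [0.6, 2.5, -1.2]
gripper_width: 0.0338
gripper_force: 59.9
clock: 35.2
tcp_pos: [0.526, -0.0107, 0.1086]
ee_rot: [[0.296, 0.955, 0.0], [0.955, -0.296, -0.0], [-0.0, 0.0, -1.0]]
ft_force: [0.4, 0.4, 0.3]
gripper_width: 0.0338
gripper_force: 59.9
```

```bash
python3 -m creep '[[0,0,0,0,0,0.07,2.8],[0,0,0,0,0,0,2.8]]'; python3 -m creep '[[0,0,0,0,0,0.08,2.8],[0,0,0,0,0,0,2.8]]'; python3 -m creep '[[0,0,0,0,0,0.08,2.8],[0,0,0,0,0,0,2.8]]'
```

```text
clock: 35.4
tcp_pos: [0.526, -0.0107, 0.1081]
ee_rot: [[0.296, 0.955, 0.0], [0.955, -0.296, -0.0], [-0.0, 0.0, -1.0]]
ft_force: [0.5, 1.5, 0.4]
gripper_width: 0.0341
gripper_force: 60.0
clock: 35.6
tcp_pos: [0.5261, -0.0107, 0.108]
ee_rot: [[0.296, 0.955, 0.001], [0.955, -0.296, -0.0], [-0.0, 0.001, -1.0]]
ft_force: [-1.5, 2.0, 4.3]
gripper_width: 0.0342
gripper_force: 60.3
clock: 35.8
tcp_pos: [0.5261, -0.0107, 0.108]
ee_rot: [[0.296, 0.955, 0.001], [0.955, -0.296, -0.0], [-0.0, 0.001, -1.0]]
ft_force: [-2.6, 1.3, 6.4]
gripper_width: 0.0342
gripper_force: 60.7
```

Home: firm stop at 0.108, where 0.1081 was expected. Easing off, releasing, and backing away.

```bash
python3 -m creep '[[0,0,0,0,0,-0.15,2.8],[0,0,0,0,0,0,3.6],[0,0,0,0,0,0,4.4],[0,0,0,0,0,0,5.2],[0,0,0,0,0,0,5.6],[0,0,0,0,0,-1,5.6],[0,0,0,0,0,-2,5.6],[0,0,0,0,0,-3,5.6],[0,0,0,0,0,-3,5.6],[0,0,0,-3,0,-1,5.6],[0,0,0,-4,0,0,5.6],[0,0,0,-4,0,0,5.6],[0,0,0,-4,0,0,5.6],[0,0,0,-3,0,0,5.6],[0,0,0,-1,0,0,5.6],[0,0,0,0,0,0,5.6],[0,0,0,0,0,0,5.6]]'; python3 - <<'E'
from h import *
np.set_printoptions(precision=4,suppress=True,linewidth=220)
a=take('top','t20');b=take('side','s20');t=load('top0')
m=(b[2].max(2)<50).astype(np.uint8);k=m*0;cv2.circle(k,(279,183),18,1,-1);m&=k
n,l,st,ce=cv2.connectedComponentsWithStats(m);i=1+np.argmax(st[1:,4]);q=ce[i];print('side cap',q,st[i])
m=(a[2].max(2)<75).astype(np.uint8);k=m*0;cv2.circle(k,(284,222),10,1,-1);m&=k
n,l,st,ce=cv2.connectedComponentsWithStats(m);i=1+np.argmax(st[1:,4]);p=ce[i];print('top cap',p,st[i])
print('exp',[(z,proj(*b[:2],[.528,-.0115,z]),proj(*a[:2],[.528,-.0115,z])) for z in(.098,.117,.136)])
g=cv2.cvtColor(b[2],cv2.COLOR_RGB2GRAY);print(g[170:216:1,279])
# anything else changed in top view?
d=cv2.absdiff(a[2],t[2]).max(2);m=(cv2.GaussianBlur(d,(3,3),0)>35).astype(np.uint8);n,l,st,ce=cv2.connectedComponentsWithStats(m)
print([(ce[i].astype(int).tolist(),int(st[i,4])) for i in range(1,n) if st[i,4]>8]);print(status.get_state()['tcp_pos'])
E
```

```text
clock: 37.5
tcp_pos: [0.4701, -0.1915, 0.2084]
ee_rot: [[0.296, 0.955, 0.001], [0.955, -0.296, 0.001], [0.001, 0.0, -1.0]]
ft_force: [-0.1, 0.8, -0.1]
gripper_width: 0.056
gripper_force: 0.0
side cap [278.9755 186.8284] [273 179  13  17 204]
top cap [284.1941 221.8824] [277 215  15  15 170]
exp [(0.098, array([278.7735, 193.121 ]), array([283.4447, 222.4075])), (0.117, array([278.9809, 186.7307]), array([283.8324, 222.2466])), (0.136, array([279.1923, 180.2149]), array([284.2394, 222.0777]))]
[138 137 137 138 137 139 131 104  62  24  21  27  29  29  26  20  22  24  21  20  26  21  27  19  21  26  70 140 193 193 180 188 207 207 186 183 190 186 187 187 193 203 206 207 207 207]
[([374, 188], 900), ([283, 222], 1151), ([467, 293], 13065), ([168, 238], 186), ([391, 272], 1085)]
[ 0.4702 -0.191   0.2082]
```

The cap centroid at side (279.0,186.8) matches z=0.117 (186.7), and the bystanders are unchanged. Handing in.

```bash
python3 -c "
from bench import workorder
print(workorder.hand_in())"
```

```text
the job is handed in; nothing more can be done
None
```

The disc (boss up), pulley and cap are each fully down on the shaft in that order, released and at rest, and the job was handed in at about 38 s of the 72 s; the top view showed no change among the other equipment, and measured forces on the stand stayed below about 8 N.

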